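Try a hub sleeve on the fit-gauge pin and sort it

ROBOT

A 7-joint arm with a two-finger parallel gripper is mounted at the origin on the work surface. World frame = base frame: x ahead of the robot, y to its left, z up, the work surface at z = 0. Lengths are in m, angles in rad, forces in N, time in s.
With the tool pointing down it reaches from about 0.4 to 0.85 m from the base axis. Payload 10.4 kg.
Tool frame: the origin (TCP) lies at the very end of the fingers, on their centre line; the grasp point (between the pads) lies 19 mm behind it; z points along the fingers, y is the line along which they close (so a half turn about z gives the same grasp; the last joint's range is limited). The gripper opens to 87 mm and grips with 3 to 60 N. Pads are 19 mm wide; open, the fingers measure 117 mm over their backs; the gripper's body (75 mm by 190 mm) begins 51 mm behind the grasp point.
Start: joints at [1.139, 0.332, -0.065, 1.46, 0.022, 1.35, -0.088], TCP at [0.248, -0.574, 0.223] pointing down, gripper open.
Joint ranges: [-2.6, 2.6], [-0.5, 2.12], [-1.47, 1.34], [0.16, 2.42], [-1.27, 4.41], [0.06, 2.06], [-2.6, 2.6]. Speed limits (rad/s): [2.22, 2.22, 2.79, 2.79, 3.14, 3.14, 3.14].

INTERFACE

Orientations are given as a unit quaternion [x, y, z, w].
In Python, from bench import status, camera, order gives the robot as it stands.
- The arm moves only by the tool jog_arm, never from a script. Its argument "plan" is a list of rows, each a list of 7 numbers: the turn, a rotation vector about the tool's x, y, z in rad, then the shift along the tool's x, y, z in mm, then the opening, from -1 (shut) to 1 (fully open). A call has 1 to 12 rows; each row is the pose to reach, as a shift and turn from the pose commanded when the call began, along the tool's axes at that moment; what a row does not reach only later rows make up. A row lasts 1/10 s, in which the tool goes at most 50 mm and 8.59 degrees, less where a joint would pass 70% of its speed; a pose out of reach is approached as far as the arm can. A call with a gripper value outside its range is refused whole. The fingers move at their own pace and stop on an object; "squeeze" is the grip in N (left out, the last holds). Time passes only in rows, so rows that repeat a pose let the fingers close. It gives the time, the measured TCP pose, the force, the opening and the grip force at its end, in the units of the state.
- status.read_state(): the state, without advancing time (a new reading comes with each control period).
- camera(name): name is "scene" or "top" or "wrist"; returns a dict with "image" (384x512x3 uint8, red, green, blue), "z_map" (384x512 float32, m along the optical axis (not along the pixel's ray), 0 where there is no reading), "fx", "fy", "cx", "cy" (pixels), "world_from_camera" (4x4, takes a point from camera to world coordinates); the wrist camera has in their place "mount" (4x4, takes a point from camera to tool coordinates, whose origin is the TCP and whose axes are the flange's). Camera axes: x right, y down, z forward; pixel columns grow to the right and rows downward; lengths in m; the calibration is good to about 2 mm. A picture is of the moment at which its call begins: read the wrist's pose just before it.
- order.close_job(): hands the job in; it is judged then, once.
The state is a dict: "time": time; "joint_positions": joint angles; "joint_vel": joint speeds; "joint_torque": joint torques, N m; "ee_pos": TCP position; "eef_rot": TCP orientation; "ft_force": force on the tool from outside, world axes, zero at the start; "torque": the same for the moment, N m; "width": finger opening in m; "grip_force": force on a finger pad.
Only numpy, scipy, OpenCV 4.12 (cv2) and the standard library are available. Lean on these libraries where they do the work, as an engineer would, in place of code of your own. Each camera call takes 0.05 s, during which the arm holds its last target. There are 200 camera calls.

TASK

Slide the sleeve that lies in the test cradle, in line with the gauge pin, along the cradle and onto the pin as far as it will go: it fits if it goes fully home against the black collar, and is too tight if it stops part-way. Then take it off the pin and put it in the green tray if it fits or in the red tray if it is too tight. Leave the three sleeves in the storage cradles and the other things on the bench where they are.

Things in the scene. Friction and masses are not known exactly. Their poses are not given: they have to be found in the camera images.
- gauge: fit gauge fixed to the bench: blue base plate, 185 x 235 mm, 10 mm thick, carrying a horizontal pin, a test cradle and storage cradles. Origin at bench level under the pin's tip; x along the pin from tip to root, y towards the storage cradles, z up. Plate spans x -100 to 85 mm, y -46 to 189 mm.
- cradle (a point): middle of the loading end of the test cradle, at x = -46 mm on the pin's axis, 31.3 mm above the bench; axes as the gauge's. The cradle is two parallel 8 mm steel rods along x at y = +10 and -10 mm, x = -92 to +36 mm, tops 18 mm above the bench. A sleeve lying in it is in line with the pin.
- pin_tip (a point): centre of the free, chamfered end of the steel pin, 31.3 mm above the bench; axes as the gauge's. Pin 18 mm in diameter, 36 mm long. A sleeve that is too tight stops with 14 mm of the pin inside it, its middle 6 mm before this point.
- pin_collar (a point): centre of the black collar's face at the pin's root, x = 36 mm, 31.3 mm above the bench; collar 30 mm in diameter, behind it a grey block (x 44 to 71 mm, 46 mm wide, up to 52 mm above the bench). A sleeve that is fully home touches this face, its middle 20 mm before it.
- storage (a point): middle one of the three storage cradles, at y = 123 mm in the gauge frame, 31.3 mm above the bench; the others are 38 mm to either side, parallel to the pin, each ending in a black stop
- tray_green_in (a point): open green plastic tray fixed to the bench, 125 x 125 mm outside, 35 mm high, walls and floor 4.5 mm; this point is the centre of its inner floor, axes parallel to its sides. For a sleeve that fits.
- tray_red_in (a point): open red plastic tray fixed to the bench, 125 x 125 mm outside, 35 mm high, walls and floor 4.5 mm; this point is the centre of its inner floor, axes parallel to its sides. For a sleeve that is too tight.
- sleeve_a: one of four outwardly identical bronze sleeves: outside 32 mm, length 40 mm, about 0.15 kg, bore 21 mm at both ends (some are too narrow inside; only the pin shows it). Origin at its middle, x along its axis. One of the four lies in the test cradle (gauge y = 0, x -55 to -37 mm), the others in the storage cradles; which lies where varies.
- sleeve_b: one of four outwardly identical bronze sleeves: outside 32 mm, length 40 mm, about 0.15 kg, bore 21 mm at both ends (some are too narrow inside; only the pin shows it). Origin at its middle, x along its axis. One of the four lies in the test cradle (gauge y = 0, x -55 to -37 mm), the others in the storage cradles; which lies where varies.
- sleeve_c: one of four outwardly identical bronze sleeves: outside 32 mm, length 40 mm, about 0.15 kg, bore 21 mm at both ends (some are too narrow inside; only the pin shows it). Origin at its middle, x along its axis. One of the four lies in the test cradle (gauge y = 0, x -55 to -37 mm), the others in the storage cradles; which lies where varies.
- sleeve_d: one of four outwardly identical bronze sleeves: outside 32 mm, length 40 mm, about 0.15 kg, bore 21 mm at both ends (some are too narrow inside; only the pin shows it). Origin at its middle, x along its axis. One of the four lies in the test cradle (gauge y = 0, x -55 to -37 mm), the others in the storage cradles; which lies where varies.
- lube: bystander: black bottle, 48 mm diameter, 130 mm high; origin under its centre
- grease: bystander: white jar with a blue cap, 72 mm diameter, 55 mm high; origin under its centre
- wrench: bystander: steel wrench 190 mm long lying flat along its x axis
- sprocket: bystander: dark steel toothed sprocket, 96 mm diameter, 6 mm thick, lying flat; origin under its centre
- bolt_cup: bystander: steel bowl, 90 mm diameter, 35 mm high; origin under its centre
- driver: bystander: red-handled screwdriver 160 mm long lying along its x axis
Mind the look-alikes: they are no part of the job. What is shaped like the sleeve_b but turquoise is not meant.

How it is judged:
By the outcome, as a careful person would: the job done as asked, in the order asked, and still so for the second after the job is handed in, with the robot touching nothing.
It also fails if it takes over 45 s, if anything falls off the work surface, if the arm or the gripper's body presses on something with over 40 N, if the wrist force passes 120 N, or if a joint passes its speed limit or range.

## Working session

There is one attempt and no reset: what is moved stays moved. The work goes in short steps, Python scripts to look and compute and a tool call to move; the robot and the scene stay as the last step left them, time stands still between calls to the robot, and variables do not carry over. Pictures are saved under pics/ and viewed, at most 10 in all, crops included, and the job is handed in when it is done.

Besides the shell and the picture viewer there is one more tool, called after "Request:" as name([rows], argument=value, ...), one row to a line, values as JSON. jog_arm: Moves the arm, as the interface text tells. Its arguments: {"type":"object","properties":{"plan":{"type":"array"},"squeeze":{"type":"number"}},"required":["plan"]}

```bash
mkdir -p pics; python3 - <<'E'
from bench import status,camera
import cv2,numpy as np
s=status.read_state();print(s)
for n in("top","scene"):
    c=camera(n);np.savez(n+".npz",**c);cv2.imwrite(f"pics/{n}0.png",cv2.resize(c["image"][:,:,::-1],(800,600)))
E
```

```text
{'time': 0.0, 'joint_positions': array([ 1.1394378 ,  0.33290046, -0.06467052,  1.46092506,  0.0216148 ,
        1.34991183, -0.08845996]), 'joint_vel': array([ 0.00202661, -0.00034051,  0.00034521, -0.00025321,  0.00321693,
       -0.0025584 , -0.00142058]), 'joint_torque': array([-2.89000300e-04, -6.23259044e+01,  2.46149430e-02, -3.89893055e+01,
       -6.12769718e-02,  3.97129054e-02,  2.01038911e-04]), 'ee_pos': array([ 0.24823952, -0.57316742,  0.22174379]), 'eef_rot': array([ 9.79183240e-01,  2.02976990e-01, -1.91108743e-04, -6.98840086e-04]), 'ft_force': array([ 0.2607564 , -0.42097597, -0.43062336]), 'torque': array([ 0.0114469 ,  0.01230731, -0.0091247 ]), 'grip_force': 0.0, 'width': 0.08699770992555557}
```

View pics/top0.png

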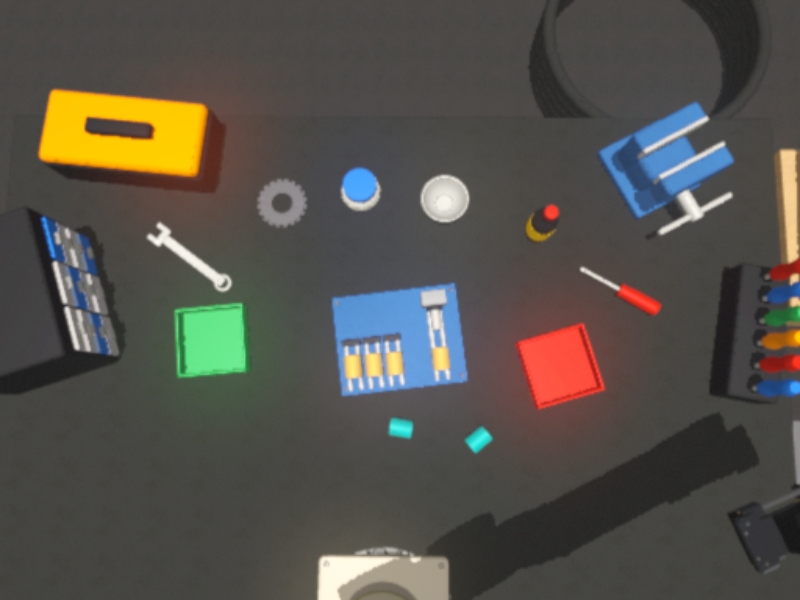

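View pics/scene0.png

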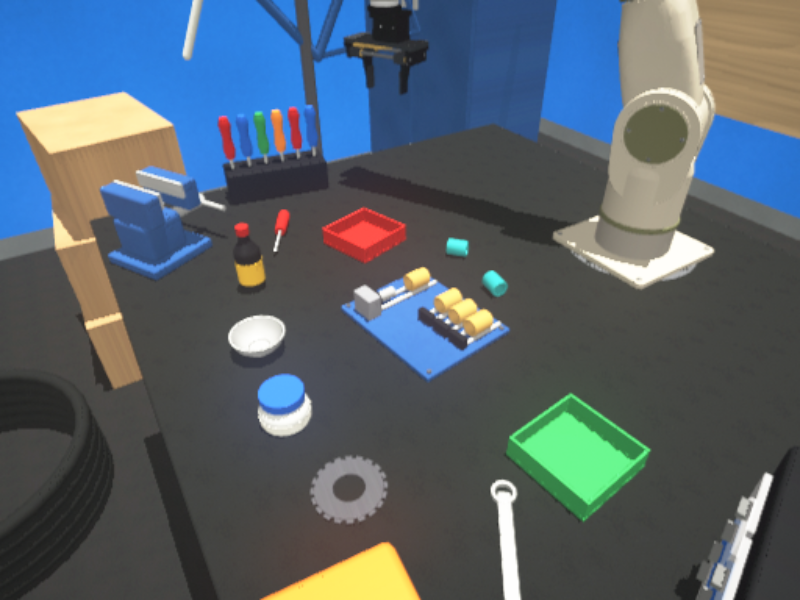

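The top view shows the test sleeve at (441,362), the pin above it running to the grey block at (433,298), the green tray at (211,340) and the red tray at (561,365). The turquoise look-alikes are at (401,428) and (478,440).

```bash
cat > h.py <<'E'
import numpy as np,cv2
from scipy.spatial.transform import Rotation as R
def w(c,u,v,z):  # pixel to world on plane z
    T=c["world_from_camera"];d=T[:3,:3]@np.array([(u-c["cx"])/c["fx"],(v-c["cy"])/c["fy"],1]);o=T[:3,3]
    return o+d*(z-o[2])/d[2]
def cloud(c,T):
    z=c["z_map"];v,u=np.indices(z.shape)
    p=np.stack([(u-c["cx"])/c["fx"]*z,(v-c["cy"])/c["fy"]*z,z],-1)
    return p@T[:3,:3].T+T[:3,3]
E
python3 - <<'E'
from h import *
c=dict(np.load("top.npz"));s=.64
for n,u,v,z in[("c85-46",455,284,.01),("c-100-46",467,382,.01),("c-100 189",342,395,.01),("c85 189",333,298,.01),("sleeve",441,362,.047),("block",433,298,.052),("green",211,340,.035),("red",561,365,.035)]:
    print(n,w(c,u*s,v*s,z).round(4))
P=cloud(c,c["world_from_camera"]);h=cv2.cvtColor(c["image"],cv2.COLOR_RGB2HSV)
u0,v0=(np.array([325,275])*s).astype(int);u1,v1=(np.array([480,405])*s).astype(int)
def blob(m,z):
    ys,xs=np.nonzero(m);pts=np.array([w(c,x,y,z)[:2] for x,y in zip(xs,ys)],np.float32)
    return cv2.minAreaRect(pts*1000),pts.mean(0)
m=np.zeros(h.shape[:2],bool);m[v0:v1,u0:u1]=1
H=h[...,0]
print("plate",blob(m&(H>100)&(H<125)&(h[...,1]>120),.01))
ob=m&(H>10)&(H<32)&(h[...,1]>110);n,l,st,ce=cv2.connectedComponentsWithStats(ob.astype(np.uint8))
for i in range(1,n):
    if st[i,4]>20: print("sl",st[i],blob(l==i,.043),np.median(P[l==i],0))
for nm,a,lo,hi in(("green",(165,295,255,385),45,80),("red",(505,315,615,415),-1,8)):
    a=(np.array(a)*s).astype(int);k=np.zeros_like(m);k[a[1]:a[3],a[0]:a[2]]=1
    print(nm,blob(k&(H>lo)&(H<hi)&(h[...,1]>130)&(h[...,2]>70),.03))
E
```

```text
c85-46 [ 0.6113 -0.1305  0.01  ]
c-100-46 [ 0.4276 -0.1526  0.01  ]
c-100 189 [0.401  0.0785 0.01  ]
c85 189 [0.5823 0.0997 0.01  ]
sleeve [ 0.4621 -0.1024  0.047 ]
block [ 0.5779 -0.0872  0.052 ]
green [0.4983 0.3194 0.035 ]
red [ 0.4597 -0.3207  0.035 ]
plate (((507.1628112792969, -24.598785400390625), (185.62953186035156, 234.88075256347656), 7.463252544403076), array([ 0.5184567 , -0.02557413], dtype=float32))
sl [277 223  10  13 118] (((469.880859375, -100.49252319335938), (33.90200424194336, 25.490602493286133), 0.6263007521629333), array([ 0.46993604, -0.1006813 ], dtype=float32)) [ 0.46981245 -0.10157686  0.04361761]
sl [234 227  11  14 126] (((456.6905517578125, 20.076622009277344), (37.482662200927734, 27.016925811767578), 8.00202465057373), array([0.4569734 , 0.02019823], dtype=float32)) [0.45713327 0.01959503 0.04375131]
sl [247 226  11  13 122] (((460.38287353515625, -17.59811782836914), (35.89139175415039, 26.535888671875), 7.143165588378906), array([ 0.46032768, -0.01765746], dtype=float32)) [ 0.46027425 -0.01725159  0.04405365]
sl [221 228  10  14 127] (((452.6370544433594, 57.77629089355469), (36.731109619140625, 25.525728225708008), 1.1111453771591187), array([0.4537756 , 0.05772077], dtype=float32)) [0.45389887 0.05850999 0.0436645 ]
green (((499.614990234375, 320.4361267089844), (128.79847717285156, 133.8625946044922), 6.019009590148926), array([0.49912372, 0.3202978 ], dtype=float32))
red (((459.5279541015625, -318.2818603515625), (131.75755310058594, 135.1553955078125), 16.927188873291016), array([ 0.45905563, -0.31881797], dtype=float32))
```

Request:
jog_arm([
  [0, 0, 0.283, 391, -345, 42, 1],
  [0, 0, 0.283, 391, -345, 42, 1],
  [0, 0, 0.283, 391, -345, 42, 1],
  [0, 0, 0.283, 391, -345, 42, 1],
  [0, 0, 0.283, 391, -345, 42, 1],
  [0, 0, 0.283, 391, -345, 42, 1],
  [0, 0, 0.283, 391, -345, 42, 1],
  [0, 0, 0.283, 391, -345, 42, 1],
  [0, 0, 0.283, 391, -345, 42, 1],
  [0, 0, 0.283, 391, -345, 42, 1],
  [0, 0, 0.283, 391, -345, 42, 1],
  [0, 0, 0.283, 391, -345, 42, 1],
])

```text
time: 1.3
ee_pos: [0.4709, -0.0976, 0.1802]
eef_rot: [0.998, 0.066, -0.0, -0.001]
ft_force: [-1.3, -0.3, 0.2]
width: 0.0872
grip_force: 0.0
```

Request:
jog_arm([
  [0, 0, 0, 0, 0, 0, 1],
  [0, 0, 0, 0, 0, 0, 1],
  [0, 0, 0, 0, 0, 0, 1],
])

```text
time: 1.6
ee_pos: [0.4697, -0.1029, 0.1805]
eef_rot: [0.998, 0.062, -0.0, 0.0]
ft_force: [1.0, 1.0, 0.6]
width: 0.0872
grip_force: 0.0
```

```bash
python3 - <<'E'
from h import *
from bench import status,camera
s=status.read_state();c=camera("wrist");T=np.eye(4);T[:3,:3]=R.from_quat(s["eef_rot"]).as_matrix();T[:3,3]=s["ee_pos"]
c["world_from_camera"]=T@c["mount"];np.savez("w1.npz",**c);print(s["ee_pos"],s["eef_rot"],c["mount"].round(3),c["fx"])
cv2.imwrite("pics/w1.png",cv2.resize(c["image"][:,:,::-1],(800,600)))
E
```

```text
[ 0.46967718 -0.10285074  0.18052886] [ 9.98093176e-01  6.17250417e-02 -7.57158630e-05  1.57396209e-04] [[ 0.    -0.958 -0.286  0.077]
 [ 1.     0.     0.    -0.001]
 [-0.    -0.286  0.958 -0.162]
 [ 0.     0.     0.     1.   ]] 277.26332385214863
```

View pics/w1.png

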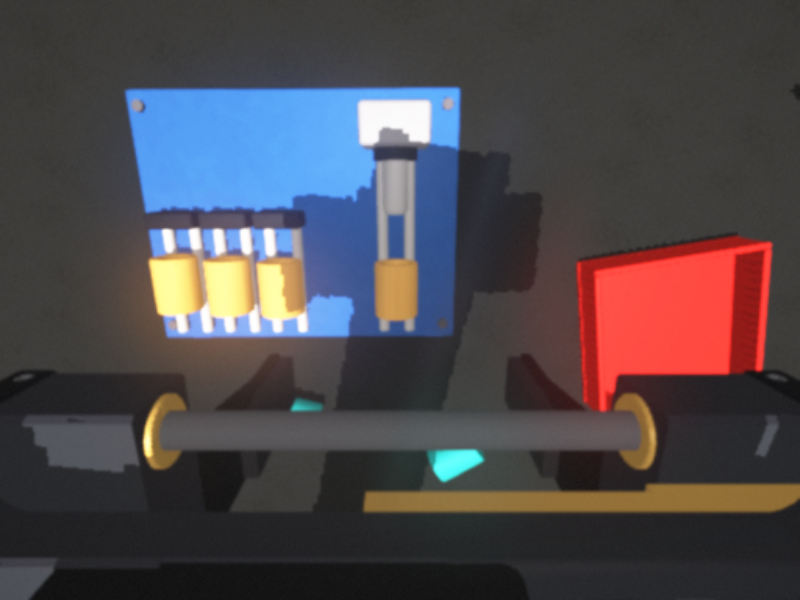

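The wrist view shows the test sleeve at (375–418, 260–320), with the pin tip near (396,213) and its root near (396,158). The plate's corners are at (126,88), (460,88), (451,337) and (168,337).

```bash
python3 - <<'E'
from h import *
c=dict(np.load("w1.npz"));s=.64
cor=[w(c,u*s,v*s,.01)[:2]*1000 for u,v in[(126,88),(460,88),(451,337),(168,337)]]
G=np.array([[85,189],[85,-46],[-100,-46],[-100,189]],float);W=np.array(cor)
g=G-G.mean(0);q=W-W.mean(0)
th=np.arctan2((g[:,0]*q[:,1]-g[:,1]*q[:,0]).sum(),(g*q).sum());M=np.array([[np.cos(th),-np.sin(th)],[np.sin(th),np.cos(th)]])
t=W.mean(0)-M@G.mean(0);print("th",np.degrees(th),"tip",t,"res",(G@M.T+t-W).round(1).tolist())
P=cloud(c,c["world_from_camera"])*1000
h=cv2.cvtColor(c["image"],cv2.COLOR_RGB2HSV);m=(h[...,0]>10)&(h[...,0]<32)&(h[...,1]>110)
k=np.zeros_like(m);k[int(250*s):int(330*s),int(365*s):int(430*s)]=1
p=P[m&k];gs=(p[:,:2]-t)@M
print("sleeve gauge pct x",np.percentile(gs[:,0],[1,50,99]),"y",np.percentile(gs[:,1],[1,50,99]),"z",np.percentile(p[:,2],[5,50,99]))
top=p[p[:,2]>np.percentile(p[:,2],80)];print("ridge",((top[:,:2]-t)@M).mean(0), top[:,:2].mean(0))
for u,v,z in[(397,262,44),(397,295,47),(396,213,40),(396,158,40),(395,123,52)]:
    x=w(c,u*s,v*s,z/1000)*1000;print((u,v),x.round(1),((x[:2]-t)@M).round(1))
x=p[:,:2]; 
from bench import status
e=status.read_state()
ax=R.from_quat(e["eef_rot"]).as_matrix();print("tool yaw",np.degrees(np.arctan2(ax[1,0],ax[0,0])),"tool pos gauge",(e["ee_pos"][:2]*1000-t)@M)
E
```

```text
th 7.149870639938335 tip [521.43216144 -93.67466207] res [[-0.0, 1.2], [0.5, -1.5], [0.1, -1.7], [-0.6, 1.9]]
sleeve gauge pct x [-72.22273863 -50.65676383 -33.33940301] y [-14.0409391    0.64761547  14.41451849] z [23.39276724 44.54518033 47.7705169 ]
ridge [-52.11037791   1.00869337] [469.60144777 -99.15973897]
(397, 262) [490.3 -98.1  44. ] [-31.4  -0.5]
(397, 295) [ 467.5 -100.9   47. ] [-54.4  -0.5]
(396, 213) [523.2 -93.4  40. ] [1.8 0.1]
(396, 158) [558.5 -89.   40. ] [37.4 -0. ]
(395, 123) [578.4 -86.1  52. ] [57.4  0.4]
tool yaw 7.0899142219155316 tool pos gauge [-52.38527066  -2.50770169]
```

Request:
jog_arm([
  [0, 0, 0, 0, -2.5, 45, 1],
  [0, 0, 0, 0, -2.5, 90, 1],
  [0, 0, 0, 0, -2.5, 130, 1],
  [0, 0, 0, 0, -2.5, 150, 1],
  [0, 0, 0, 0, -2.5, 160, 1],
  [0, 0, 0, 0, -2.5, 165, 1],
  [0, 0, 0, 0, -2.5, 165, 1],
  [0, 0, 0, 0, -2.5, 165, 1],
])

```text
time: 2.45
ee_pos: [0.4707, -0.0994, 0.0167]
eef_rot: [0.998, 0.063, 0.001, 0.0]
ft_force: [0.4, -0.6, -0.9]
width: 0.087
grip_force: 0.0
```

Request:
jog_arm([
  [0, 0, 0, 0, 0, 0, -1],
  [0, 0, 0, 0, 0, 0, -1],
  [0, 0, 0, 0, 0, 0, -1],
  [0, 0, 0, 0, 0, 0, -1],
  [0, 0, 0, 0, 0, 0, -1],
  [0, 0, 0, 0, 0, 0, -1],
  [0, 0, 0, 0, 0, 0, -1],
], squeeze=15)

```text
time: 3.15
ee_pos: [0.4698, -0.099, 0.0155]
eef_rot: [0.998, 0.063, 0.0, 0.0]
ft_force: [-0.2, 0.2, 0.6]
width: 0.0389
grip_force: 0.0
```

Request:
jog_arm([
  [0, 0, 0, 0, 0, 0, -1],
  [0, 0, 0, 0, 0, 0, -1],
  [0, 0, 0, 0, 0, 0, -1],
  [0, 0, 0, 0, 0, 0, -1],
])

```text
time: 3.55
ee_pos: [0.47, -0.0996, 0.0157]
eef_rot: [0.998, 0.063, 0.0, 0.0]
ft_force: [-0.0, -3.5, 1.1]
width: 0.0318
grip_force: 15.0
```

Request:
jog_arm([
  [0, 0, 0, 4, 0.4, 0, -1],
  [0, 0, 0, 10, 0.5, 0, -1],
  [0, 0, 0, 16, 0.5, 0, -1],
  [0, 0, 0, 22, 0.5, 0, -1],
  [0, 0, 0, 28, 0.5, 0, -1],
  [0, 0, 0, 32, 0.5, 0, -1],
  [0, 0, 0, 36, 0.5, 0, -1],
  [0, 0, 0, 38, 0.5, 0, -1],
  [0, 0, 0, 40, 0.5, 0, -1],
  [0, 0, 0, 40, 0.5, 0, -1],
])

```text
time: 4.55
ee_pos: [0.5101, -0.0946, 0.0156]
eef_rot: [0.998, 0.063, 0.0, 0.0]
ft_force: [-0.3, -4.0, 4.4]
width: 0.0317
grip_force: 15.0
```

Request:
jog_arm([
  [0, 0, 0, 2, 0, 0, -1],
  [0, 0, 0, 4, 0, 0, -1],
  [0, 0, 0, 6, 0, 0, -1],
  [0, 0, 0, 8, 0, 0, -1],
  [0, 0, 0, 10, 0, 0, -1],
  [0, 0, 0, 12, 0, 0, -1],
  [0, 0, 0, 12, 0, 0, -1],
])

```text
time: 5.25
ee_pos: [0.5188, -0.0935, 0.0149]
eef_rot: [0.998, 0.063, -0.003, 0.0]
ft_force: [-12.7, -5.4, 11.4]
width: 0.0316
grip_force: 15.0
```

Request:
jog_arm([
  [0, 0, 0, -2, 0.5, -0.5, -1],
  [0, 0, 0, -3, 0.8, -0.8, -1],
  [0, 0, 0, -3, 0.8, -0.8, -1],
  [0, 0, 0, -3, 0.8, -0.8, -1],
], squeeze=40)

```text
time: 5.65
ee_pos: [0.5186, -0.0936, 0.0161]
eef_rot: [0.998, 0.063, -0.0, -0.0]
ft_force: [-1.1, 0.7, -2.2]
width: 0.031
grip_force: 40.0
```

Request:
jog_arm([
  [0, 0, 0, 2, 0, 0, -1],
  [0, 0, 0, 4, 0, 0, -1],
  [0, 0, 0, 6, 0, 0, -1],
  [0, 0, 0, 8, 0, 0, -1],
  [0, 0, 0, 8, 0, 0, -1],
  [0, 0, 0, 8, 0, 0, -1],
])

```text
time: 6.25
ee_pos: [0.5191, -0.0937, 0.0148]
eef_rot: [0.998, 0.062, -0.008, -0.0]
ft_force: [-31.9, -0.4, 22.1]
width: 0.0312
grip_force: 40.0
```

```bash
python3 - <<'E'
from h import *
from bench import status,camera
s=status.read_state();c=camera("wrist");T=np.eye(4);T[:3,:3]=R.from_quat(s["eef_rot"]).as_matrix();T[:3,3]=s["ee_pos"]
c["world_from_camera"]=T@c["mount"];np.savez("w2.npz",**c);print(s["ft_force"],s["torque"])
cv2.imwrite("pics/w2.png",cv2.resize(c["image"][60:240,140:380,::-1],(800,600)))
E
```

```text
[-31.90257259  -0.40878604  22.14773467] [-0.04783185  7.08139408  0.03816211]
```

View pics/w2.png

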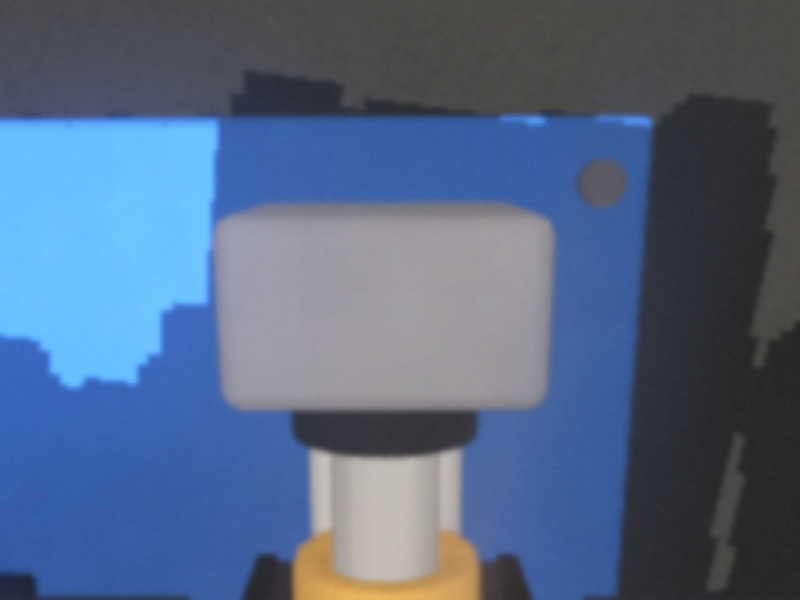

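The sleeve stopped hard at about 32 N. Roughly 22 mm of pin is visible between its front (row ~560) and the collar (row ~450). That matches the part-way stop with 14 mm of pin inside, so it is too tight and goes in the red tray.

Request:
jog_arm([
  [0, 0, 0, -4, 0, 0, -1],
  [0, 0, 0, -9, 0, 0, -1],
  [0, 0, 0, -15, 0, 0, -1],
  [0, 0, 0, -22, 0, 0, -1],
  [0, 0, 0, -29, 0, 0, -1],
  [0, 0, 0, -36, 0, 0, -1],
  [0, 0, 0, -44, 0, 0, -1],
  [0, 0, 0, -50, 0, 0, -1],
  [0, 0, 0, -54, 0, 0, -1],
  [0, 0, 0, -54, 0, 0, -1],
])

```text
time: 7.3
ee_pos: [0.4725, -0.1002, 0.0164]
eef_rot: [0.998, 0.063, -0.0, 0.0]
ft_force: [0.3, -0.8, -1.6]
width: 0.0314
grip_force: 40.0
```

Request:
jog_arm([
  [0, 0, 0, 0, 0, -10, -1],
  [0, 0, 0, 0, 0, -25, -1],
  [0, 0, 0, 0, 0, -50, -1],
  [0, 0, 0, 0, 0, -75, -1],
  [0, 0, 0, 0, 0, -100, -1],
  [0, 0, 0, 0, 0, -110, -1],
  [0, 0, 0, 0, 0, -110, -1],
  [0, 0, 0, 0, 0, -110, -1],
])

```text
time: 8.1
ee_pos: [0.4726, -0.0999, 0.1256]
eef_rot: [0.998, 0.063, -0.0, -0.0]
ft_force: [0.5, 0.3, -0.8]
width: 0.0316
grip_force: 40.0
```

Request:
jog_arm([
  [0, 0, 0, -6, 30, 0, -1],
  [0, 0, 0, -13, 70, 0, -1],
  [0, 0, 0, -21, 115, 0, -1],
  [0, 0, 0, -30, 160, 0, -1],
  [0, 0, 0, -36, 195, 0, -1],
  [0, 0, 0, -40, 216, 0, -1],
  [0, 0, 0, -40, 216, 25, -1],
  [0, 0, 0, -40, 216, 60, -1],
  [0, 0, 0, -40, 216, 90, -1],
  [0, 0, 0, -40, 216, 105, -1],
  [0, 0, 0, -40, 216, 105, -1],
  [0, 0, 0, -40, 216, 105, -1],
])

```text
time: 9.3
ee_pos: [0.4607, -0.3193, 0.0218]
eef_rot: [0.998, 0.063, 0.0, 0.0]
ft_force: [0.7, -0.8, -0.6]
width: 0.0314
grip_force: 40.0
```

```bash
python3 - <<'E'
from bench import camera
import cv2
c=camera("top");cv2.imwrite("pics/t2.png",cv2.resize(c["image"][150:300,170:410,::-1],(800,500)))
E
```

```text
(no output)
```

View pics/t2.png

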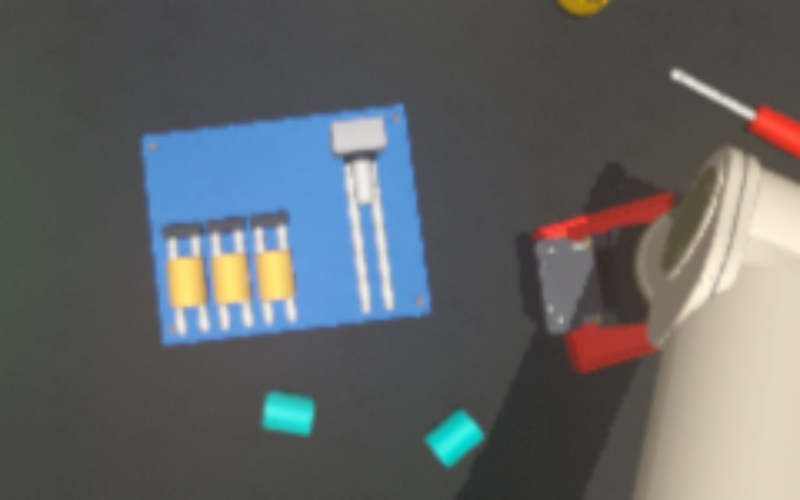

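The test cradle is empty at (370,240) and the gripper is over the red tray at (610,280). I'll lower it and release with a partial opening.

Request:
jog_arm([
  [0, 0, 0, 0, 0, 6, -1],
  [0, 0, 0, 0, 0, 13, -1],
  [0, 0, 0, 0, 0, 13, -1],
  [0, 0, 0, 0, 0, 13, -1],
  [0, 0, 0, 0, 0, 13, -0.1],
  [0, 0, 0, 0, 0, 13, 0.1],
  [0, 0, 0, 0, 0, 13, 0.1],
  [0, 0, 0, 0, 0, 13, 0.1],
  [0, 0, 0, 0, 0, 13, 0.1],
  [0, 0, 0, 0, 0, 13, 0.1],
])

```text
time: 10.35
ee_pos: [0.4604, -0.3193, 0.0084]
eef_rot: [0.998, 0.063, 0.0, 0.0]
ft_force: [0.2, -1.0, 0.1]
width: 0.0477
grip_force: 0.0
```

Request:
jog_arm([
  [0, 0, 0, 0, 0, -10, 0.1],
  [0, 0, 0, 0, 0, -30, 0.1],
  [0, 0, 0, 0, 0, -60, 0.1],
  [0, 0, 0, 0, 0, -100, 0.1],
  [0, 0, 0, -20, 0, -140, 0.1],
  [0, 0, 0, -40, 0, -170, 0.1],
  [0, 0, 0, -60, 0, -180, 0.1],
  [0, 0, 0, -60, 0, -180, 0.1],
  [0, 0, 0, -60, 0, -180, 0.1],
  [0, 0, 0, -60, 0, -180, 0.1],
])

```text
time: 11.35
ee_pos: [0.4013, -0.3262, 0.1879]
eef_rot: [0.998, 0.063, -0.0, -0.0]
ft_force: [-0.9, -0.4, -0.3]
width: 0.0478
grip_force: 0.0
```

```bash
python3 - <<'E'
from bench import camera
import cv2
c=camera("wrist");cv2.imwrite("pics/w3.png",cv2.resize(c["image"][:,:,::-1],(640,480)))
E
```

```text
(no output)
```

View pics/w3.png

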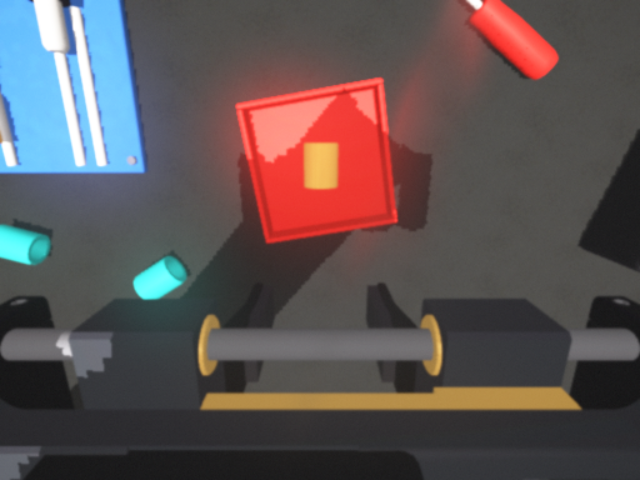

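The sleeve lies flat in the middle of the red tray at (321,165), and the gripper is clear of it.

```bash
python3 -c "
from bench import order;print(order.close_job())"
```

```text
the job is handed in; nothing more can be done
None
```

The sleeve was too tight: it stopped part-way on the pin, so I took it off and put it in the red tray, and the job is handed in (about 11.4 s of robot time).

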